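# Load the thick roller from the carousel into the V-blocks

## Task

Turn the carousel by one of its upright pins until the cradle holding the thick roller faces the pointer on the carousel's foot, and let it stand still there with the roller still lying in that cradle. Then take the thick roller out and lower it gently into the pair of V-blocks, its two steel journals in the two Vs and its drum in the gap between the blocks, so that it lies fully seated and level, ready for clamping. Leave the other rollers in their cradles.

Things in the scene. Friction and masses are not known exactly. Their poses are not given: they have to be found in the camera images.
- thick_roller_centre (a point): Centre of the thick roller, on its axis (point x axis; y, z turn as it rolls). Black rubber drum 36 mm in diameter, 60 mm long, on a steel shaft 16 mm in diameter, 124 mm long (a 32 mm journal at each end). About 0.3 kg. At first it lies level in a side cradle of the carousel, axis 58 mm above the counter, 84 mm from the carousel's axis, square to the radius, up to 4 mm off along its length.
- slim_roller_centre (a point): Centre of the slim roller: same shaft, drum 22 mm in diameter, 60 mm long; x is its axis. It lies in the cradle opposite the thick one and stays there.
- waisted_roller_centre (a point): Centre of the waisted roller: same shaft, drum with two 32 mm flanges and a 19 mm waist; x is its axis. It lies in the cradle between the other two and stays there. The fourth cradle is empty.
- hub (a point): Point on the carousel's vertical axis, 58 mm above the counter; its frame turns with the disc. Aluminium disc 244 mm in diameter, top 26 mm above the counter. Four cradles (pairs of grey Vs 12 mm thick, 38 mm wide, 84 mm apart inside, tops 63 mm above the counter) lie 84 mm out on its -x, +x, -y and +y axes.
- pin (a point): Point on the axis of one of the carousel's four equal upright steel pins, 95 mm above the counter. Pins are round, 14 mm in diameter, with round tops 105 mm above the counter; they stand 112 mm from the carousel's axis at 45 degrees between the cradles (this one at hub x = +79, y = +79 mm, the others at each quarter turn) and turn with the disc.
- carousel (a joint): Angle of the disc since the start in rad: 0 at the start, growing anticlockwise seen from above, free to 6.2 rad either way. Light friction (0.06 N m, under 1 N at a pin); it stays where it is left.
- pick_point (a point): Fixed place where a roller's centre lies when its cradle faces the pointer: 84 mm from the carousel's axis on the robot's side, 58 mm above the counter. Its -x axis points outward to the pointer, its y axis is then the roller's axis. The pointer is a small steel fin on the foot just outside the disc, 122 to 138 mm from the axis, 20 mm high.
- vblock_seat (a point): Place of a seated roller's centre, midway between the two steel V-blocks, 55 mm above the counter. y runs along the Vs (the seated roller's axis), x level across them, z up. The 90 degree Vs open upward, 43 mm wide at the top, 66 mm above the counter. The drum has 7 mm of room at each end between the blocks.
- thick_roller: The thick roller itself; its origin is its centre, as above.
- vblock: The fixed bed with the two V-blocks; origin on the counter, 55 mm below the seat, axes as at the seat. Blocks 64 mm wide across the V and 20 mm thick, standing 37 to 57 mm each side of the centre (74 mm apart inside; fingers fit between) on a bed plate 84 mm across by 150 mm along, 14 mm thick.

How it is judged (in metres and radians):
On the way:
1. the carousel stands still with the thick roller, still in its own cradle, facing the pointer (roller centre within 22 mm of the pick point) (horizontal distance between thick_roller_centre and pick_point below 0.022 m and (y of thick_roller_centre in the frame of hub above 0.074 m or y of thick_roller_centre in the frame of hub below -0.074 m) and x of thick_roller_centre in the frame of hub between -0.012 and 0.012 m and height (world z) of thick_roller_centre between 0.053 and 0.063 m and velocity of joint carousel between -0.06 and 0.06 rad/s), for 0.3 s.
At the end, for the whole second after the job is handed in: The thick roller rests in both Vs: centre within 3 mm of the seat across and in height, 8.5 mm along the Vs, axis within 0.05 rad of theirs, at rest; the slim and waisted rollers lie in their cradles (centres 74 to 94 mm from the carousel axis, 53 to 63 mm above the counter) (x of thick_roller_centre in the frame of vblock_seat between -0.003 and 0.003 m and y of thick_roller_centre in the frame of vblock_seat between -0.0085 and 0.0085 m and z of thick_roller_centre in the frame of vblock_seat between -0.003 and 0.003 m and angle between the x axis of thick_roller_centre and the y axis of vblock_seat, either way round below 0.05 rad and linear speed of thick_roller below 0.02 m/s and horizontal distance between slim_roller_centre and hub between 0.074 and 0.094 m and height (world z) of slim_roller_centre between 0.053 and 0.063 m and horizontal distance between waisted_roller_centre and hub between 0.074 and 0.094 m and height (world z) of waisted_roller_centre between 0.053 and 0.063 m); the robot touches nothing.
It fails at once if the slim or the waisted roller leaves its cradle ((height (world z) of slim_roller_centre above 0.07 m or height (world z) of slim_roller_centre below 0.05 m or horizontal distance between slim_roller_centre and hub above 0.1 m or horizontal distance between slim_roller_centre and hub below 0.068 m) or (height (world z) of waisted_roller_centre above 0.07 m or height (world z) of waisted_roller_centre below 0.05 m or horizontal distance between waisted_roller_centre and hub above 0.1 m or horizontal distance between waisted_roller_centre and hub below 0.068 m)).
It fails at once if the thick roller drops or is slammed into the V-blocks (faster than 0.25 m/s within 25 mm of the seat) (distance between thick_roller_centre and vblock_seat below 0.025 m and linear speed of thick_roller above 0.25 m/s).
It fails at once if the thick roller is struck or pressed hard into the V-blocks (contact over 40 N) (contact force between thick_roller and vblock above 40 N).
It also fails if it takes over 59 s, if anything falls off the work surface, if the arm or the gripper's body presses on something with over 40 N, if the wrist force passes 120 N, or if a joint passes its speed limit or range.

## Robot

A 6-joint arm with a two-finger parallel gripper is mounted at the origin on a cart in front of the work surface, level with it; the furniture and walls round the work are solid. World frame = base frame: x ahead of the robot, y to its left, z up, the work surface at z = 0. Lengths are in mm, angles in rad, forces in N, time in s.
With the tool pointing down it reaches from about 150 to 775 mm from the base axis. Payload 6.1 kg.
Tool frame: the origin (TCP) lies at the very end of the fingers, on their centre line; the grasp point (between the pads) lies 19 mm behind it; x points along the fingers, y is the direction in which the jaws open and shut, and the axes are right-handed (so a half turn about x gives the same grasp; the last joint's range is limited). The gripper opens to 85 mm and grips with 20 to 120 N. Pads are 22 mm wide; open, the fingers measure 114 mm over their backs; the gripper's body (76 mm by 85 mm) begins 54 mm behind the grasp point. The pads swing forward as they close: fully open they stand 13 mm farther back than shut.
Start: joints at [1.161, 0.126, -0.04, 1.405, 0, 1.571], TCP at [209.165, 481.516, 231.295] pointing down, gripper open.
Joint ranges: [-2.72, 2.72], [-0.95, 1.95], [-1.27, 1.35], [-1.78, 2.02], [-1.46, 1.47], [-3.14, 3.14]. Speed limits (rad/s): [2.39, 2.39, 3.01, 3.14, 3.14, 3.14].

## Interface

Orientations are given as a unit quaternion [w, x, y, z].
In Python, from plant import env gives the robot as it stands. The module is installed in compiled form; this text tells all that it offers.
- The arm moves only by the tool send_rows, never from a script. Its argument "motion" is a list of rows, each a list of 7 numbers: the turn, a rotation vector about the tool's x, y, z in rad, then the shift along the tool's x, y, z in cm, then the finger opening in cm, from 0 to 8.54. In form: [[rx, ry, rz, x, y, z, jaw], ...]. A call has 1 to 5 rows; each row shifts and turns the pose as measured when the row begins, along the tool's axes as they then stand; what a row does not reach is not made up. A row lasts 1/12 s, in which the tool goes at most 41.7 mm and 7.16 degrees, less where a joint would pass 70% of its speed; a pose out of reach is approached as far as the arm can. A call with a gripper value outside its range is refused whole. The fingers move at their own pace and stop on an object; the grip force is fixed at half the most. Time passes only in rows, so rows that do not move let the fingers close. It gives the time, the measured TCP pose, the force and the opening at its end, in the units of the state.
- env.state(): the state, without advancing time (a new reading comes with each control period).
- env.grab_frame(name): name is "scene" or "top"; returns (picture, depth): 400x640x3 uint8, blue, green, red; 400x640 float32, mm along the optical axis (not along the pixel's ray), 0 where there is no reading.
- env.camera_params(name): a dict with "mtx" (3x3 intrinsics, pixels), "xyz" and "rotation" of the camera in the world. Camera axes: x right, y up, looking along -z (the intrinsics and any distortion apply to the point x, -y, -z); pixel columns grow to the right and rows downward; lengths in mm; the calibration is good to about 2 mm. A picture is of the moment at which its call begins. camera_params takes no time and is no camera call.
- env.finish_job(): hands the job in, once; it reports no verdict.
The state is a dict: "time": time; "q": joint angles; "dq": joint speeds; "joint_torque": joint torques, N m; "position": TCP position; "orientation": TCP orientation; "contact_force": force on the tool from outside, world axes, zero at the start; "wrist_torque": the same for the moment, N m; "width": opening from 0.0 (shut) to 1.0 (fully open).
Only numpy, scipy, OpenCV 4.12 (cv2) and the standard library are available. Lean on these libraries where they do the work, as an engineer would, in place of code of your own. Each camera call takes 0.05 s, during which the arm holds its last target. There are 200 camera calls.

## Working session

There is one attempt and no reset: what is moved stays moved. The work goes in short steps, Python scripts to look and compute and a tool call to move; the robot and the scene stay as the last step left them, time stands still between calls to the robot, and variables do not carry over. Pictures are saved under pics/ and viewed, about 8 in all and at most 12, crops included, and the job is handed in when it is done.

Besides the shell and the picture viewer there is one more tool, called after "Request:" as name(argument=value, ...) on one line, values as JSON. send_rows: Moves the arm, as the interface text tells. Its arguments: {"type":"object","properties":{"motion":{"type":"array","items":{"type":"array","items":{"type":"number"}}}},"required":["motion"]}

```bash
mkdir -p pics; cat > h.py <<'E'
import numpy as np, cv2
from plant import env
def look(n,save=None):
    im,d=env.grab_frame(n)
    np.save(f'{n}_d.npy',d); np.save(f'{n}_i.npy',im)
    if save: cv2.imwrite(f'pics/{save}.png',im)
    return im,d
def w(n,u,v,d=None,z=None):
    "pixel to world, by depth d (mm) or on the plane height z"
    p=env.camera_params(n);K=np.array(p['mtx']);R=np.array(p['rotation']);t=np.array(p['xyz'])
    x=(u-K[0,2])/K[0,0];y=(v-K[1,2])/K[1,1]
    r=np.stack([x,-y,-np.ones_like(x)],-1)@R.T
    s=d if z is None else (z-t[2])/r[...,2]
    return t+r*np.asarray(s)[...,None]
def cloud(n,d):
    v,u=np.mgrid[:400,:640].astype(float)
    return w(n,u,v,d)
E
python3 - <<'E'
from h import *
for n in('top','scene'):
    look(n,n+'0'); p=env.camera_params(n); print(p)
s=env.state();print(s)
E
```

```text
{'mtx': array([[432.98979958,   0.        , 318.94879244],
       [  0.        , 432.98979958, 199.0514351 ],
       [  0.        ,   0.        ,   1.        ]]), 'xyz': array([ 394.09400869,  -61.24035515, 1067.54421444]), 'rotation': array([ 0.70840073,  0.07528676, -0.07662154, -0.69758831])}
{'mtx': array([[471.72433363,   0.        , 323.58018464],
       [  0.        , 471.72433363, 192.01809645],
       [  0.        ,   0.        ,   1.        ]]), 'xyz': array([ 155.94794182, -494.39207087,  748.0081379 ]), 'rotation': array([ 0.86099855,  0.34722348, -0.13948028, -0.34447439])}
{'time': 0.1, 'q': array([ 1.16098901e+00,  1.26366913e-01, -4.05045328e-02,  1.40546693e+00,
        6.60424710e-07,  1.57080575e+00]), 'dq': array([ 0.0004804 , -0.0005407 ,  0.00191942, -0.00070867,  0.00103189,
        0.0007864 ]), 'joint_torque': array([-2.93977464e-04, -4.36908031e+01,  3.53604233e+01,  1.37670332e-02,
       -9.86894338e-05, -5.54702311e-06]), 'position': array([209.02016639, 481.16793025, 230.58274067]), 'orientation': array([ 0.69220248,  0.1433465 ,  0.6924248 , -0.14441399]), 'contact_force': array([ 0.17207487, -0.34194039,  0.26164794]), 'wrist_torque': array([-0.04553073,  0.01140424, -0.02586052]), 'width': 1.0007053073615761}
```

Rotation is a quaternion; I'll convert it.

```bash
sed -i "s/R=np.array(p\['rotation'\])/R=rot(p['rotation'])/; s/^from plant import env/from plant import env\nfrom scipy.spatial.transform import Rotation\ndef rot(q): return Rotation.from_quat(np.roll(q,-1)).as_matrix()/" h.py
python3 - <<'E'
from h import *
print(rot(env.state()['orientation']).round(3))
d=np.load('top_d.npy');P=cloud('top',d)
print(P[200,320],P[50,50],P[350,600])
E
```

```text
[[-0.001  0.398  0.917]
 [-0.001  0.917 -0.398]
 [-1.    -0.002 -0.   ]]
[624.54325042 -64.17738466   2.5561659 ] [908.19388487 534.27887694 206.23901788] [ 274.66229052 -728.31710737   -1.50722682]
```

View pics/top0.png

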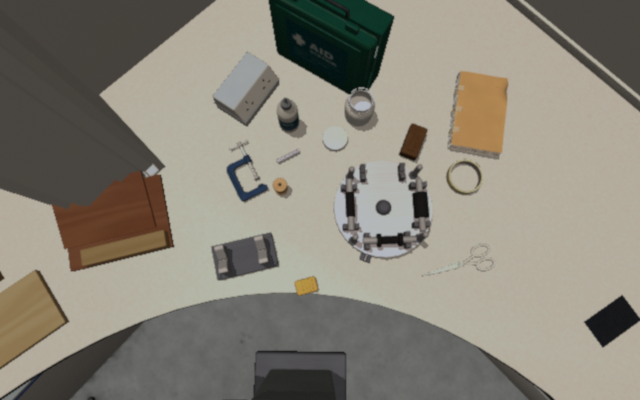

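View pics/scene0.png

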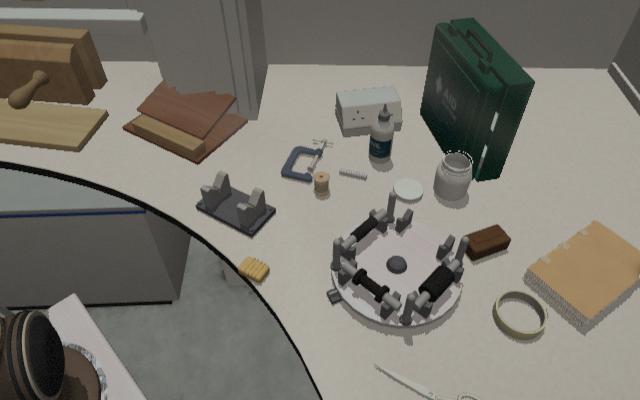

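```bash
python3 - <<'E'
from h import *
im=np.load('top_i.npy');d=np.load('top_d.npy');P=cloud('top',d)
print('rough hub',w('top',383.,208.,z=26),'ptr',w('top',365.,257.,z=20))
v,u=np.mgrid[:400,:640]
near=(np.hypot(u-383,v-208)<62)
m=near&(P[...,2]>20)&(P[...,2]<31)
q=P[m][:,:2].astype(np.float32);print('disc',cv2.minEnclosingCircle(q))
m=near&(P[...,2]>85);n,l,st,c=cv2.connectedComponentsWithStats(m.astype(np.uint8))
for i in range(1,n): print('pin',st[i,4],c[i],P[l==i].mean(0),P[l==i][:,2].max())
def blob(name,m):
    n,l,st,c=cv2.connectedComponentsWithStats(m.astype(np.uint8))
    for i in range(1,n):
        if st[i,4]>25: 
            q=P[l==i];r=cv2.minAreaRect(q[:,:2].astype(np.float32));print(name,st[i,4],c[i],q.mean(0),r,np.percentile(q[:,2],[5,50,95]))
g=im.max(2)
blob('dark',near&(g<45)&(P[...,2]>50))
vb=(abs(u-245)<45)&(abs(v-257)<35)
blob('vb',vb&(P[...,2]>40)); blob('plate',vb&(P[...,2]>8))
big=np.hstack([cv2.resize(im[150:270,325:445],(480,480),interpolation=2),cv2.resize(im[220:290,205:285],(320,280),interpolation=2) if 0 else cv2.copyMakeBorder(cv2.resize(im[220:290,205:285],(320,280),interpolation=2),0,200,0,0,0)])
cv2.imwrite('pics/c1.png',big)
E
```

```text
rough hub [ 601.83368333 -218.89543811   26.        ] ptr [ 482.11964379 -174.46425671   20.        ]
disc ((618.4024047851562, -223.5935821533203), 142.7975311279297)
pin 1 [366. 159.] [ 394.09400869  -61.24035515 1067.54421444] 1067.5442144388364
pin 1 [380. 158.] [ 394.09400869  -61.24035515 1067.54421444] 1067.5442144388364
pin 1 [418. 161.] [ 394.09400869  -61.24035515 1067.54421444] 1067.5442144388364
pin 1 [358. 163.] [ 394.09400869  -61.24035515 1067.54421444] 1067.5442144388364
pin 1 [383. 164.] [ 394.09400869  -61.24035515 1067.54421444] 1067.5442144388364
pin 40 [418.075 167.95 ] [ 684.0348227  -291.45538643   97.53245199] 105.3177647677345
pin 36 [350.61111111 170.13888889] [ 675.89400998 -134.04552627   98.61759334] 106.22121740236764
pin 1 [411. 168.] [ 394.09400869  -61.24035515 1067.54421444] 1067.5442144388364
pin 1 [405. 170.] [ 394.09400869  -61.24035515 1067.54421444] 1067.5442144388364
pin 1 [357. 173.] [ 394.09400869  -61.24035515 1067.54421444] 1067.5442144388364
pin 1 [368. 175.] [ 394.09400869  -61.24035515 1067.54421444] 1067.5442144388364
pin 1 [413. 176.] 
[... 3849 characters left out ...]
8125), 3.373828649520874) [61.90426067 67.01479964 73.10951427]
vb 257 [260.70038911 249.82490272] [491.2091158  71.3357305  64.9986256] ((445.99932861328125, 26.377235412597656), (197.64183044433594, 49.211177825927734), 45.37531661987305) [43.83826043 58.90373581 66.32435294]
vb 280 [221.23214286 259.31428571] [468.67018162 162.7695455   56.77357307] ((469.07232666015625, 163.9315948486328), (64.54864501953125, 20.84052085876465), 14.172635078430176) [43.10214388 57.74763776 66.52042805]
plate 2157 [243.68428373 256.3175707 ] [478.7901225  115.93789395  27.90573456] ((473.9921875, 65.86753845214844), (271.2093505859375, 128.8643798828125), 83.26171875) [10.45047564 14.45987302 64.38294921]
```

View pics/c1.png

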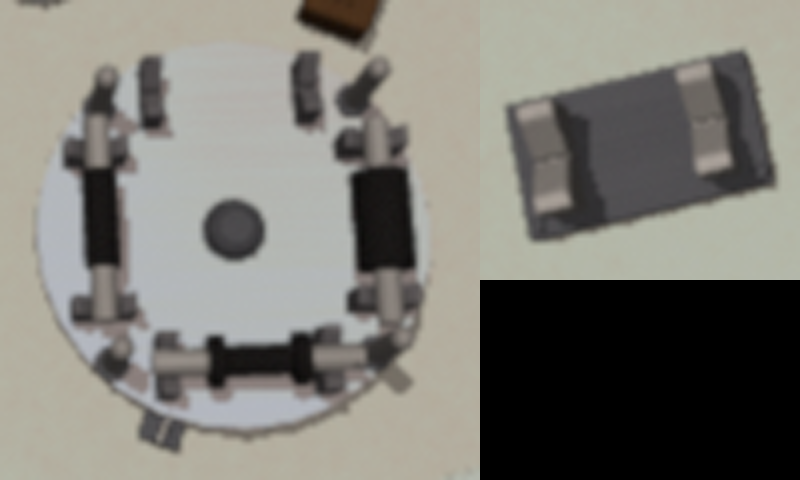

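```bash
cat > m.py <<'E'
from h import *
def blob(P,name,m,lo=15):
    n,l,st,c=cv2.connectedComponentsWithStats(m.astype(np.uint8))
    for i in range(1,n):
        if st[i,4]>lo:
            q=P[l==i];r=cv2.minAreaRect(q[:,:2].astype(np.float32));print(name,st[i,4],c[i].round(1),q.mean(0).round(1),np.round(r[0],1),np.round(r[1],1),round(r[2],1),np.percentile(q[:,2],[5,50,95]).round(1))
E
python3 - <<'E'
from m import *
for n in ('top','scene'):
    im=np.load(n+'_i.npy');d=np.load(n+'_d.npy');P=cloud(n,d);P[d<=0]=0
    z=P[...,2];g=im.max(2)
    H=np.hypot(P[...,0]-602,P[...,1]+218); V=np.hypot(P[...,0]-479,P[...,1]-116)
    blob(P,n+' pintop',(H<140)&(z>101),4)
    blob(P,n+' dark',(H<140)&(g<50)&(z>60)&(z<90),40)
    m=(H<130)&(z>23)&(z<29);q=P[m][:,:2].astype(np.float32);print(n,'disc',cv2.minEnclosingCircle(q))
    blob(P,n+' ptr',(H>126)&(H<150)&(z>12)&(z<26))
    blob(P,n+' vbtop',(V<90)&(z>61)&(z<70));blob(P,n+' vb',(V<90)&(z>40)&(z<70));blob(P,n+' plate',(V<110)&(z>9)&(z<70))
E
```

```text
top pintop 15 [419.1 166.7] [ 685.8 -292.8  102.3] [ 686.5 -293. ] [9.7 9. ] 18.8 [101.1 101.8 105.2]
top pintop 17 [351.1 169.2] [ 676.9 -134.9  103.3] [ 677.6 -134.7] [9.3 9.8] 89.9 [101.8 102.8 105.6]
top pintop 21 [425.3 234.4] [ 527.5 -301.2  103.1] [ 527.5 -301.8] [ 9.4 10.1] 43.7 [101.4 102.8 105.9]
top pintop 18 [354.8 236.7] [ 519.9 -142.9  103.5] [ 519.9 -142.7] [ 7.9 10.2] 64.2 [101.5 103.5 106.2]
top dark 178 [349.8 203.6] [ 603.1 -134.6   66.2] [ 603.9 -134.8] [56.9 17.9] 3.6 [62.1 66.4 70. ]
top dark 332 [420.2 204.3] [ 603.  -299.5   71.8] [ 603.5 -300.9] [58.9 31.5] 4.1 [65.6 72.6 76.2]
top dark 203 [389.8 239.8] [ 518.8 -227.3   67.5] [ 518.5 -226. ] [25.8 58.9] 3.4 [62.3 67.  73.1]
top disc ((602.6767578125, -217.1736602783203), 122.27767181396484)
top vbtop 53 [257.8 239.1] [516.1  79.3  63.8] [514.4  78.6] [18.2 19.7] 16.9 [61.4 63.6 66.6]
top vbtop 53 [217.8 248.5] [492.8 170.4  64.6] [492.8 170.3] [14.2 19.5] 9.4 [61.6 64.9 67.4]
top vbtop 56 [262.2 259.8] [468.5  66.8  64.2] [469.6  67.2] [16.6 19.7] 14.6 [61.7 64.  66.9]
top vbtop 59 [222.2 269.5] [444.9 157.4
[... 1211 characters left out ...]
79.7 [12.  16.6 19.2]
scene vbtop 47 [221.4 174.1] [493.2 168.1  63.1] [493.3 167.5] [14.2 20.6] 21.2 [61.1 63.2 65.8]
scene vbtop 47 [204.8 188.9] [443.4 155.3  63.5] [444.2 155.8] [12.7 20.3] 19.1 [61.3 63.4 65.3]
scene vbtop 51 [257.6 191. ] [517.4  76.8  63.3] [517.1  77.1] [13.9 20.8] 13.0 [61.4 63.4 65.7]
scene vbtop 52 [241.4 207. ] [467.2  63.9  63.7] [467.4  64.4] [11.6 21. ] 16.8 [61.6 63.7 65.8]
scene vb 388 [214.7 185.6] [468.  158.6  53.5] [469.6 161.4] [66.2 22.3] 14.9 [41.4 53.2 64.6]
scene vb 403 [250.6 203. ] [491.8  68.   53.8] [492.8  70.4] [65.6 23.4] 14.1 [41.7 53.9 64.7]
scene plate 2551 [234.5 204.6] [477.  108.6  28.1] [480.9 115.8] [ 86.9 151.2] 15.3 [10.5 16.4 62.8]
```

Request:
send_rows(motion=[[0, 0, 0, 0, -2.8, 2.9, 3], [0, 0, 0, 0, -2.8, 2.9, 3], [0, 0, 0, 0, -2.8, 2.9, 3], [0, 0, 0, 0, -2.8, 2.9, 3], [0, 0, 0, 0, -2.8, 2.9, 3]])

```text
time: 0.52
position: [285.9, 294.6, 226.1]
orientation: [0.692, 0.137, 0.694, -0.142]
contact_force: [1.8, -1.1, 0.6]
width: 0.349
```

Request:
send_rows(motion=[[0, 0, 0, 0, -2.8, 2.9, 3], [0, 0, 0, 0, -2.8, 2.9, 3], [0, 0, 0, 0, -2.8, 2.9, 3], [0, 0, 0, 0, -2.8, 2.9, 3], [0, 0, 0, 0, -2.8, 2.9, 3]])

```text
time: 0.93
position: [364.9, 101.5, 225.7]
orientation: [0.692, 0.136, 0.695, -0.14]
contact_force: [1.1, 0.9, 0.3]
width: 0.357
```

Request:
send_rows(motion=[[0, 0, 0, 0, -2.8, 2.9, 3], [0, 0, 0, 0, -2.8, 2.9, 3], [0, 0, 0, 0, -2.8, 2.9, 3], [0, 0, 0, 0, -2.8, 2.9, 3], [0, 0, 0, 0, -2.8, 2.9, 3]])

```text
time: 1.35
position: [444.2, -91.4, 226.0]
orientation: [0.692, 0.136, 0.695, -0.141]
contact_force: [1.6, 0.2, 0.2]
width: 0.352
```

Request:
send_rows(motion=[[-0.12, 0, 0, 0, 0, 0, 3], [-0.12, 0, 0, 0, 0, 0, 3], [-0.12, 0, 0, 0, 0, 0, 3], [-0.12, 0, 0, 0, 0, 0, 3], [-0.12, 0, 0, 0, 0, 0, 3]])

```text
time: 1.77
position: [445.6, -101.6, 222.5]
orientation: [0.699, -0.078, 0.707, 0.074]
contact_force: [0.0, 0.8, -0.7]
width: 0.347
```

```bash
cat > go.py <<'E'
import sys
from h import *
def go(x,y,z,phi,n):
    "equal rows (turn about tool x, shift cm) to a tool-down target with jaw axis at phi deg"
    s=env.state();R=rot(s['orientation']);p=np.array(s['position'])
    f=np.degrees(np.arctan2(R[1,1],R[0,1]));d=(phi-f+180)%360-180
    T=np.column_stack([[0,0,-1],[np.cos(np.radians(phi)),np.sin(np.radians(phi)),0],[np.sin(np.radians(phi)),-np.cos(np.radians(phi)),0]])
    rv=Rotation.from_matrix(R.T@T).as_rotvec()
    print('t',round(s['time'],2),'pos',p.round(1),'phi',f.round(1),'q',np.round(s['q'],2),'F',np.round(s['contact_force'],1),'w',round(s['width'],3))
    print('turn/row',(rv/n).round(4),'shift first, then turned:')
    D=np.array([x,y,z])-p
    for k in range(n): print((( R@Rotation.from_rotvec(rv*k/n).as_matrix()).T@D/n/10).round(2))
if __name__=='__main__':
    a=[float(v) for v in sys.argv[1:]];go(*a[:4],int(a[4]))
E
python3 go.py 528.8 -302.4 231 138 5
```

```text
t 1.77 pos [ 445.6 -101.6  222.5] phi 102.3 q [-0.22  0.   -0.19  1.39 -0.01 -0.43] F [ 0.   0.8 -0.7] w 0.347
turn/row [-1.246e-01 -2.300e-03  1.000e-04] shift first, then turned:
[-0.16 -4.28  0.77]
[-0.16 -4.34  0.23]
[-0.16 -4.34 -0.31]
[-0.16 -4.26 -0.85]
[-0.17 -4.13 -1.37]
```

Request:
send_rows(motion=[[-0.124, 0, 0, 0, -4.0, 0.7, 3], [-0.124, 0, 0, 0, -4.0, 0.2, 3], [-0.124, 0, 0, 0, -4.0, -0.3, 3], [-0.124, 0, 0, 0, -4.0, -0.8, 3], [-0.124, 0, 0, 0, -4.0, -1.3, 3]])

```text
time: 2.18
position: [520.3, -286.6, 222.4]
orientation: [0.643, -0.286, 0.65, 0.287]
contact_force: [1.2, 0.6, 0.6]
width: 0.35
```

```bash
python3 go.py 528.8 -302.4 130 138.5 3
```

```text
t 2.18 pos [ 520.3 -286.6  222.4] phi 137.8 q [-0.5   0.27  0.11  1.43 -0.01 -1.33] F [1.2 0.6 0.6] w 0.35
turn/row [-0.0043 -0.0032 -0.0019] shift first, then turned:
[ 3.08 -0.58 -0.17]
[ 3.08 -0.57 -0.18]
[ 3.08 -0.57 -0.19]
```

Request:
send_rows(motion=[[-0.004, -0.003, -0.002, 3.0, -0.6, -0.2, 3], [-0.004, -0.003, -0.002, 3.0, -0.6, -0.2, 3], [0, 0, 0, 3.0, -0.6, -0.2, 3], [0, 0, 0, 0, 0, 0, 3]])

```text
time: 2.52
position: [533.5, -314.5, 127.9]
orientation: [0.645, -0.29, 0.646, 0.287]
contact_force: [-1.3, 0.9, -0.4]
width: 0.348
```

```bash
python3 go.py 528.8 -302.4 86 138.5 2
```

```text
t 2.52 pos [ 533.5 -314.5  127.9] phi 138.1 q [-0.53  0.32 -0.02  1.23 -0.   -1.37] F [-1.3  0.9 -0.4] w 0.348
turn/row [-0.0031 -0.0018  0.0015] shift first, then turned:
[2.09 0.58 0.3 ]
[2.09 0.58 0.3 ]
```

Request:
send_rows(motion=[[0, 0, 0, 0, 0.6, 0.3, 3], [0, 0, 0, 0, 0.4, 0.2, 3], [0, 0, 0, 0, 0, 0, 3]])

```text
time: 2.77
position: [527.8, -302.4, 128.3]
orientation: [0.644, -0.288, 0.647, 0.288]
contact_force: [0.2, 0.7, 0.9]
width: 0.354
```

```bash
python3 go.py 528.8 -302.4 86 138.5 2; python3 - <<'E'
from m import *
im,d=look('scene')
cv2.imwrite('pics/p1.png',cv2.resize(im[130:330,290:510],None,fx=3,fy=3,interpolation=2))
E
```

```text
t 2.77 pos [ 527.8 -302.4  128.3] phi 138.1 q [-0.52  0.3  -0.05  1.22 -0.   -1.36] F [0.2 0.7 0.9] w 0.354
turn/row [-0.0035 -0.0021 -0.0005] shift first, then turned:
[ 2.11 -0.04  0.04]
[ 2.11 -0.04  0.04]
```

View pics/p1.png

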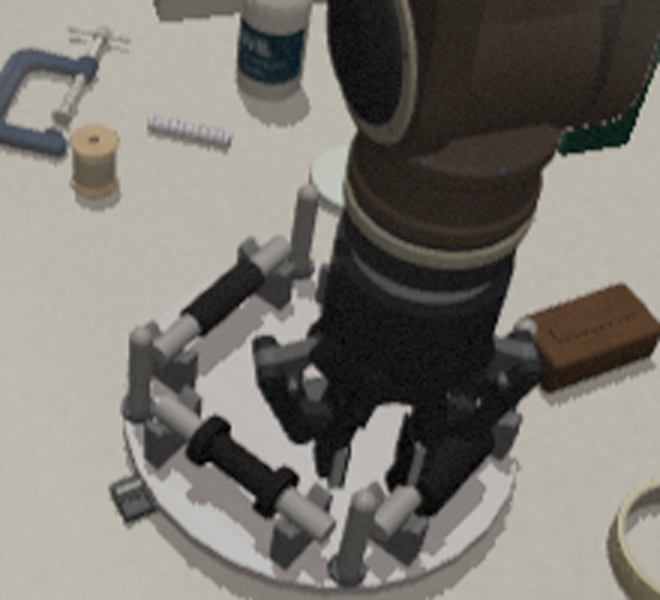

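Request:
send_rows(motion=[[0, 0, 0, 2.0, 0, 0, 3], [0, 0, 0, 2.0, 0, 0, 3], [0, 0, 0, 0.3, 0, 0, 2.2], [0, 0, 0, 0, 0, 0, 2.2]])

```text
time: 3.15
position: [531.9, -302.3, 94.1]
orientation: [0.647, -0.294, 0.644, 0.285]
contact_force: [-0.3, 0.6, 0.2]
width: 0.257
```

```bash
python3 go.py 528.8 -302.4 80 138.5 1
```

```text
t 3.15 pos [ 531.9 -302.3   94.1] phi 138.3 q [-0.51  0.31 -0.11  1.14 -0.   -1.36] F [-0.3  0.6  0.2] w 0.257
turn/row [-0.0035 -0.0011  0.0136] shift first, then turned:
[ 1.41  0.24 -0.21]
```

Request:
send_rows(motion=[[0, 0, 0.01, 1.1, 0.2, -0.2, 2.2], [0.05, 0, 0, 0.3, 0.5, 0, 2.2], [0.08, 0, 0, 0, 0.9, 0.04, 2.2], [0.11, 0, 0, 0, 1.2, 0.07, 2.2], [0.11, 0, 0, 0, 1.2, 0.07, 2.2]])

```text
time: 3.57
position: [509.0, -275.1, 84.4]
orientation: [0.689, -0.172, 0.684, 0.164]
contact_force: [0.8, -0.6, -0.6]
width: 0.256
```

```bash
cat > arc.py <<'E'
from h import *
s=env.state();p=np.array(s['position'])[:2]-[603,-218.5];a=np.degrees(np.arctan2(p[1],p[0]))%360
print('arc angle',a,'radius',np.hypot(*p))
import sys;from go import go
t=np.radians(float(sys.argv[1]));go(603+112*np.cos(t),-218.5+112*np.sin(t),82,np.degrees(t)-90,int(sys.argv[2]))
E
python3 arc.py 182 5
```

```text
arc angle 211.07741748807467 radius 109.70144407526706
t 3.57 pos [ 509.  -275.1   84.4] phi 117.5 q [-0.49  0.25 -0.21  1.1  -0.   -0.97] F [ 0.8 -0.6 -0.6] w 0.256
turn/row [0.0891 0.0014 0.0022] shift first, then turned:
[0.04 1.1  0.17]
[0.04 1.11 0.07]
[ 0.04  1.11 -0.03]
[ 0.04  1.11 -0.13]
[ 0.05  1.09 -0.23]
```

Request:
send_rows(motion=[[0.09, 0, 0, 0, 1.2, 0, 2.2], [0.1, 0, 0, 0, 1.2, 0, 2.2], [0.11, 0, 0, 0, 1.2, 0, 2.2], [0.11, 0, 0, 0, 1.2, 0.05, 2.2], [0.11, 0, 0, 0, 1.2, 0.05, 2.2]])

```text
time: 3.98
position: [494.0, -218.1, 87.9]
orientation: [0.712, 0.02, 0.702, -0.029]
contact_force: [-0.1, -0.2, -0.1]
width: 0.255
```

```bash
python3 arc.py 150 5|head -2
```

```text
arc angle 179.77042261836144 radius 109.0042701075319
t 3.98 pos [ 494.  -218.1   87.9] phi 86.0 q [-0.41  0.18 -0.3   1.08 -0.01 -0.34] F [-0.1 -0.2 -0.1] w 0.255
```

Request:
send_rows(motion=[[0.09, 0, 0, 0.15, 1.2, -0.05, 2.2], [0.1, 0, 0, 0.15, 1.2, 0, 2.2], [0.11, 0, 0, 0.15, 1.2, 0, 2.2], [0.11, 0, 0, 0.15, 1.2, 0.05, 2.2], [0.11, 0, 0, 0.15, 1.2, 0.05, 2.2]])

```text
time: 4.4
position: [511.8, -160.8, 85.5]
orientation: [0.682, 0.211, 0.665, -0.219]
contact_force: [-0.2, -1.0, 0.6]
width: 0.255
```

```bash
python3 arc.py 115.2 5; python3 - <<'E'
from m import *
im,d=look('scene')
cv2.imwrite('pics/p2.png',cv2.resize(im[130:330,290:510],None,fx=3,fy=3,interpolation=2))
E
```

```text
arc angle 147.6850733780658 radius 107.93104386688876
t 4.4 pos [ 511.8 -160.8   85.5] phi 54.6 q [-0.3   0.17 -0.31  1.07 -0.01  0.32] F [-0.2 -1.   0.6] w 0.255
turn/row [ 0.1027  0.0053 -0.0007] shift first, then turned:
[0.07 1.22 0.2 ]
[0.07 1.23 0.08]
[ 0.07  1.23 -0.05]
[ 0.07  1.22 -0.17]
[ 0.07  1.2  -0.3 ]
```

View pics/p2.png

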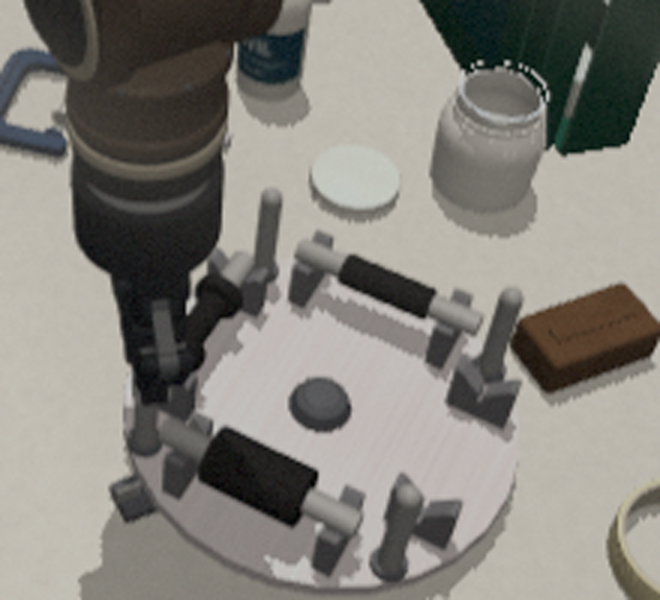

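Request:
send_rows(motion=[[0.09, 0, 0, 0.1, 1.2, -0.1, 2.2], [0.11, 0, 0, 0.1, 1.2, 0, 2.2], [0.11, 0, 0, 0, 1.2, 0, 2.2], [0.11, 0, 0, 0, 1.1, 0, 2.2], [0.08, 0, 0, 0, 0.7, 0, 2.2]])

```text
time: 4.87
position: [551.7, -121.9, 87.0]
orientation: [0.607, 0.377, 0.587, -0.38]
contact_force: [0.4, 0.0, -0.6]
width: 0.254
```

```bash
python3 arc.py 115.2 1
```

```text
arc angle 117.96262871667955 radius 109.3900774159891
t 4.87 pos [ 551.7 -121.9   87. ] phi 25.3 q [-0.21  0.22 -0.25  1.08 -0.01  0.92] F [ 0.4  0.  -0.6] w 0.254
turn/row [ 0.0007  0.027  -0.0123] shift first, then turned:
[ 0.49  0.52 -0.29]
```

Request:
send_rows(motion=[[0, 0, 0, 0, 0.3, 0, 2.2], [0, 0, 0, 0, 0, 0, 2.2], [0, 0, 0, 0, 0, 0, 2.2], [0, 0, 0, 0, 0, 0, 2.2]])

```text
time: 5.2
position: [555.9, -121.1, 88.7]
orientation: [0.61, 0.374, 0.588, -0.377]
contact_force: [-0.9, 0.8, 0.0]
width: 0.255
```

```bash
cat > seeroll.py <<'E'
from m import *
for n in ('top','scene'):
    im,d=look(n);P=cloud(n,d);P[d<=0]=0;z=P[...,2]
    H=np.hypot(P[...,0]-603,P[...,1]+218.5)
    T=np.hypot(P[...,0]-524,P[...,1]+190)
    blob(P,n+' pintop',(H<140)&(z>101)&(z<107),6)
    blob(P,n+' dark',(T<55)&(im.max(2)<50)&(z>60)&(z<80),40)
E
python3 seeroll.py; python3 arc.py 115.2 1
```

```text
top pintop 17 [430.2 180. ] [ 653.9 -317.   103.3] [ 654.  -316.8] [10.2  7.9] 59.3 [101.5 102.6 105.3]
top pintop 19 [411.4 244.8] [ 503.8 -269.3  102.5] [ 504.  -269.2] [9.3 8.5] 44.4 [101.2 102.6 104.5]
scene pintop 14 [414.4 195.8] [ 703.1 -169.8  102.5] [ 703. -170.] [7.1 9.4] 44.6 [101.3 102.3 104. ]
scene pintop 10 [347.2 219. ] [ 569.1 -123.5  103.9] [ 569.7 -124. ] [4.9 8.9] 76.9 [101.6 103.9 106.2]
scene pintop 26 [338.7 231.7] [ 537.1 -133.8  104.2] [ 537.9 -134.1] [ 8.5 21.1] 63.1 [101.4 103.6 106.8]
scene pintop 22 [466.4 257. ] [ 654.8 -319.4  102.5] [ 654.7 -319.2] [7.3 9.1] 70.5 [101.2 102.3 103.8]
scene pintop 25 [385.7 292.6] [ 504.6 -271.5  102.7] [ 504.2 -270.9] [11.8  8.1] 21.2 [101.1 102.7 104.4]
scene dark 597 [355.8 268.4] [ 521.3 -192.5   70.1] [ 524.9 -187.8] [67.8 33.7] 73.1 [62.5 71.2 74.8]
arc angle 115.87241928447139 radius 108.20657434804635
t 5.3 pos [ 555.8 -121.1   88.6] phi 25.8 q [-0.21  0.22 -0.24  1.08 -0.01  0.91] F [ 0.6  0.2 -0.5] w 0.263
turn/row [ 0.0105  0.0284 -0.0138] shift first, then turned:
[ 0.65  0.12 -0.4 ]
```

Request:
send_rows(motion=[[0, 0, 0, -2.0, 0, 0, 2.2], [0, 0, 0, -3.0, 0, 0, 2.2], [0, 0, 0, -3.0, 0, 0, 3], [0, 0, 0, 0, 0, 0, 4], [0, 0, 0, 0, 0, 0, 6]])

```text
time: 5.72
position: [550.5, -120.6, 169.9]
orientation: [0.609, 0.373, 0.59, -0.377]
contact_force: [0.2, -1.1, 0.1]
width: 0.592
```

```bash
python3 seeroll.py; python3 go.py 522.9 -193.1 165 -17.6 6
```

```text
top pintop 19 [429.9 180.1] [ 653.7 -316.5  102.9] [ 654.2 -316.9] [ 9.7 10.2] 45.3 [101.1 102.5 105.1]
top pintop 19 [411.4 244.9] [ 503.6 -269.2  103.3] [ 503.3 -269. ] [ 8.3 11.1] 71.1 [101.5 103.3 106. ]
scene pintop 14 [414.4 195.8] [ 703.5 -169.4  102. ] [ 703.5 -169.8] [8.9 7.4] 3.5 [101.3 102.  103. ]
scene pintop 20 [339.4 223.7] [ 552.1 -120.7  102.4] [ 551.8 -120.9] [9.1 8. ] 60.8 [101.4 102.2 103.9]
scene pintop 21 [466.2 257.3] [ 654.4 -319.4  102.2] [ 654.8 -319.8] [9.  8.8] 24.0 [101.2 102.  103.5]
scene pintop 29 [385.7 293.1] [ 504.1 -271.9  102.3] [ 504.3 -271.5] [10.2  7.9] 41.1 [101.2 102.1 104.4]
scene dark 603 [355.7 268.4] [ 521.1 -192.6   70.2] [ 524.7 -188. ] [67.1 33.9] 72.6 [62.2 71.3 74.8]
t 5.82 pos [ 550.5 -120.5  169.4] phi 26.0 q [-0.21  0.19 -0.1   1.26 -0.01  0.91] F [-0.5 -0.9 -0.7] w 0.703
turn/row [ 0.1267  0.0034 -0.0031] shift first, then turned:
[ 0.09 -0.94  0.88]
[ 0.09 -0.82  1.  ]
[ 0.09 -0.69  1.09]
[ 0.08 -0.55  1.17]
[ 0.08 -0.4   1.23]
[ 0.08 -0.24  1.27]
```

Request:
send_rows(motion=[[0.124, 0, 0, 0, -0.9, 0.8, 6], [0.124, 0, 0, 0, -0.8, 0.9, 6], [0.124, 0, 0, 0, -0.7, 1.0, 6], [0.124, 0, 0, 0, -0.5, 1.1, 6], [0.124, 0, 0, 0, -0.4, 1.2, 6]])

```text
time: 6.23
position: [524.6, -176.5, 163.7]
orientation: [-0.461, -0.541, -0.447, 0.542]
contact_force: [0.5, 0.5, -0.1]
width: 0.708
```

Request:
send_rows(motion=[[0.12, 0, 0, 0, -0.2, 1.2, 6], [0, 0, 0, 0, 0, 0, 6], [0, 0, 0, 0, 0, 0, 6]])

```text
time: 6.48
position: [517.5, -189.6, 159.8]
orientation: [-0.424, -0.568, -0.414, 0.571]
contact_force: [-0.4, 0.1, 0.5]
width: 0.701
```

```bash
python3 go.py 524.2 -189.1 100 -17.6 2
```

```text
t 6.48 pos [ 517.5 -189.6  159.8] phi -17.4 q [-0.35  0.18 -0.14  1.25 -0.01  1.53] F [-0.4  0.1  0.5] w 0.701
turn/row [ 0.0021  0.0058 -0.0048] shift first, then turned:
[ 2.99  0.28 -0.16]
[ 2.99  0.29 -0.14]
```

Request:
send_rows(motion=[[0, 0.006, -0.005, 2.8, 0.3, -0.1, 6], [0, 0.006, -0.005, 2.6, 0.3, -0.1, 6], [0, 0, 0, 0.5, 0, 0, 6], [0, 0, 0, 0, 0, 0, 6]])

```text
time: 6.82
position: [524.5, -188.3, 98.3]
orientation: [0.422, 0.567, 0.423, -0.567]
contact_force: [-0.5, -0.1, -0.2]
width: 0.704
```

```bash
python3 go.py 524.2 -189.1 60 -17.6 2; python3 - <<'E'
from m import *
im,d=look('scene')
cv2.imwrite('pics/p3.png',cv2.resize(im[150:330,280:480],None,fx=3,fy=3,interpolation=2))
E
```

```text
t 6.82 pos [ 524.5 -188.3   98.3] phi -16.6 q [-0.35  0.22 -0.22  1.13  0.    1.51] F [-0.5 -0.1 -0.2] w 0.704
turn/row [ 0.0087 -0.0008  0.0004] shift first, then turned:
[ 1.91 -0.    0.05]
[ 1.91 -0.    0.04]
```

View pics/p3.png

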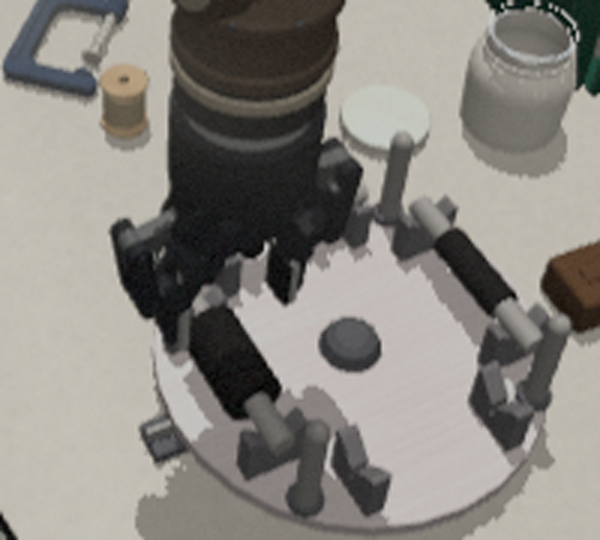

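Request:
send_rows(motion=[[0.01, 0, 0, 2.0, 0, 0.05, 6], [0.007, 0, 0, 2.0, 0, 0.03, 6], [0, 0, 0, 1.6, 0, 0, 6], [0, 0, 0, 0, 0, 0, 6]])

```text
time: 7.2
position: [527.4, -188.4, 46.8]
orientation: [0.421, 0.571, 0.418, -0.568]
contact_force: [-1.1, 0.3, -0.7]
width: 0.698
```

```bash
python3 go.py 524.2 -189.1 36 -17.6 1
```

```text
t 7.2 pos [ 527.4 -188.4   46.8] phi -17.2 q [-0.34  0.25 -0.3   1.01  0.    1.53] F [-1.1  0.3 -0.7] w 0.698
turn/row [ 0.0065 -0.0012 -0.0067] shift first, then turned:
[ 1.08 -0.3   0.17]
```

Request:
send_rows(motion=[[0, 0, 0, 0.6, -0.15, 0.05, 6], [0, 0, 0, 0.5, -0.15, 0.05, 6], [0, 0, 0, 0, 0, 0, 5], [0, 0, 0, 0, 0, 0, 4.2], [0, 0, 0, 0, 0, 0, 4.0]])

```text
time: 7.62
position: [526.6, -188.6, 40.5]
orientation: [0.424, 0.572, 0.417, -0.566]
contact_force: [-0.2, 1.1, 0.8]
width: 0.468
```

```bash
python3 go.py 524.2 -189.1 36 -17.6 1
```

```text
t 7.62 pos [ 526.6 -188.6   40.5] phi -17.0 q [-0.34  0.25 -0.32  0.99  0.    1.52] F [-0.2  1.1  0.8] w 0.468
turn/row [ 0.0096 -0.0008 -0.013 ] shift first, then turned:
[ 0.45 -0.23  0.12]
```

Request:
send_rows(motion=[[0, 0, -0.01, 0.5, -0.15, 0, 4.0], [0, 0, 0, 0, 0, 0, 3.0], [0, 0, 0, 0, 0, 0, 2.5], [0, 0, 0, 0, 0, 0, 2.0], [0, 0, 0, 0, 0, 0, 2.0]])

```text
time: 8.03
position: [527.3, -189.1, 36.9]
orientation: [0.422, 0.57, 0.418, -0.567]
contact_force: [1.1, 0.1, 0.8]
width: 0.404
```

```bash
python3 go.py 524.2 -189.1 130 -17.6 4;python3 arc.py 115 1|head -1
```

```text
t 8.03 pos [ 527.3 -189.1   36.9] phi -17.1 q [-0.34  0.26 -0.32  0.99  0.    1.52] F [1.1 0.1 0.8] w 0.404
turn/row [ 0.0024 -0.0001 -0.0017] shift first, then turned:
[-2.33 -0.06  0.02]
[-2.33 -0.06  0.02]
[-2.33 -0.07  0.02]
[-2.33 -0.07  0.02]
arc angle 158.7682401227437 radius 81.16389438313881
```

Request:
send_rows(motion=[[0, 0, 0, -0.6, 0, 0, 2], [0, 0, 0, -1.5, 0, 0, 2], [0, 0, 0, -2.5, 0, 0, 2], [0, 0, 0, -3, 0, 0, 2], [0, 0, 0, -2.5, 0, 0, 2]])

```text
time: 8.45
position: [519.9, -186.5, 133.1]
orientation: [-0.416, -0.566, -0.425, 0.571]
contact_force: [1.6, -0.2, -3.1]
width: 0.405
```

```bash
python3 go.py 480.7 117.3 150 14.5 8; python3 - <<'E'
from m import *
im,d=look('scene')
cv2.imwrite('pics/p4.png',cv2.resize(im[110:330,270:490],None,fx=2.7,fy=2.7,interpolation=2))
E
```

```text
t 8.45 pos [ 519.9 -186.5  133.1] phi -17.0 q [-0.34  0.21 -0.16  1.22  0.    1.52] F [ 1.6 -0.2 -3.1] w 0.405
turn/row [-0.0688 -0.0007  0.0016] shift first, then turned:
[-0.18 -1.58 -3.49]
[-0.19 -1.34 -3.59]
[-0.19 -1.09 -3.67]
[-0.2  -0.83 -3.74]
[-0.2  -0.58 -3.79]
[-0.2  -0.31 -3.82]
[-0.21 -0.05 -3.83]
[-0.21  0.21 -3.82]
```

View pics/p4.png

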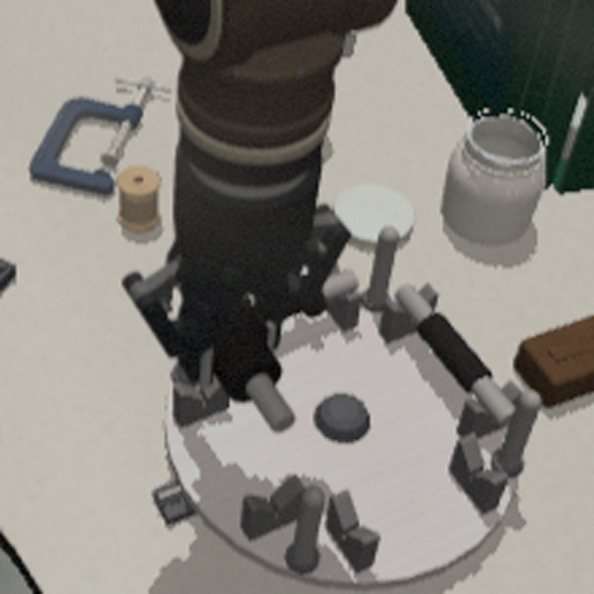

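Request:
send_rows(motion=[[-0.03, 0, 0, -0.3, -0.8, -1.8, 2], [-0.07, 0, 0, -0.3, -1.4, -3.3, 2], [-0.07, 0, 0, -0.3, -1.2, -3.5, 2], [-0.07, 0, 0, -0.3, -1.0, -3.5, 2], [-0.07, 0, 0, -0.3, -0.8, -3.6, 2]])

```text
time: 8.92
position: [498.9, -24.7, 155.9]
orientation: [0.502, 0.496, 0.504, -0.498]
contact_force: [0.4, 1.2, -2.4]
width: 0.403
```

```bash
python3 go.py 480.7 117.3 150 14.5 5
```

```text
t 8.92 pos [498.9 -24.7 155.9] phi 0.7 q [-0.05  0.09 -0.24  1.24 -0.    1.51] F [ 0.4  1.2 -2.4] w 0.403
turn/row [-0.0481 -0.0001  0.0007] shift first, then turned:
[ 0.12 -0.33 -2.84]
[ 0.12 -0.19 -2.86]
[ 0.12 -0.05 -2.86]
[ 0.12  0.08 -2.86]
[ 0.12  0.22 -2.85]
```

Request:
send_rows(motion=[[-0.05, 0, 0, 0.1, -0.3, -2.8, 2], [-0.05, 0, 0, 0.1, -0.2, -2.8, 2], [-0.05, 0, 0, 0.1, 0, -2.7, 2], [-0.05, 0, 0, 0.1, 0.1, -2.5, 2], [-0.04, 0, 0, 0.1, 0.2, -1.8, 2]])

```text
time: 9.33
position: [478.1, 109.4, 151.0]
orientation: [0.561, 0.427, 0.564, -0.429]
contact_force: [0.5, 0.1, -3.6]
width: 0.404
```

Request:
send_rows(motion=[[0, 0, 0, 0, 0, 0, 2], [0, 0, 0, 0, 0, 0, 2]])

```text
time: 9.5
position: [476.4, 112.7, 150.1]
orientation: [0.562, 0.425, 0.567, -0.428]
contact_force: [0.2, 0.2, -3.0]
width: 0.401
```

```bash
python3 go.py 480.7 117.3 100 14.5 2; python3 - <<'E'
from m import *
im,d=look('scene')
P=cloud('scene',d);P[d<=0]=0
cv2.imwrite('pics/p5.png',cv2.resize(im[90:260,160:300],None,fx=3.5,fy=3.5,interpolation=2))
E
```

```text
t 9.5 pos [476.4 112.7 150.1] phi 15.9 q [ 0.23  0.08 -0.27  1.23  0.    1.52] F [ 0.2  0.2 -3. ] w 0.401
turn/row [ 0.0118 -0.0017  0.0036] shift first, then turned:
[ 2.51  0.29 -0.15]
[ 2.51  0.28 -0.16]
```

View pics/p5.png

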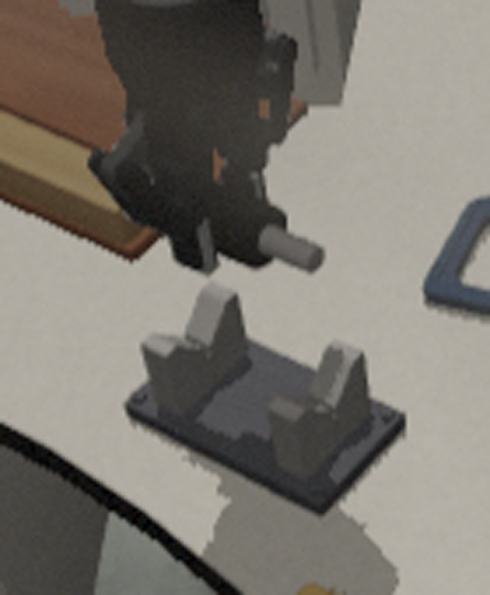

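```bash
python3 - <<'E'
from h import *
im=np.load('scene_i.npy');d=np.load('scene_d.npy');P=cloud('scene',d);P[d<=0]=0
v,u=np.mgrid[:400,:640]
m=(u>160+258/3.5)&(u<160+326/3.5)&(v>90+220/3.5)&(v<90+275/3.5)&(P[...,2]>140)&(im.max(2)>60)
q=P[m];print(len(q),q.mean(0).round(1),q.min(0).round(1),q.max(0).round(1))
a=np.radians(15.9+90);ax=np.array([np.cos(a),np.sin(a)]);s=(q[:,:2]-[476.4,112.7])@ax;t=(q[:,:2]-[476.4,112.7])@[ax[1],-ax[0]]
print('along',np.percentile(s,[0,2,50,98,100]).round(1),'across',np.percentile(t,[0,5,50,95,100]).round(1))
near=s<-52;print('end: z',np.percentile(q[near,2],[2,50,98]).round(1),'across',np.percentile(t[near],[2,50,98]).round(1));f=s>-45
print('inner: z',np.percentile(q[f,2],[2,50,98]).round(1),'across',np.percentile(t[f],[2,50,98]).round(1))
E
```

```text
167 [486.3  63.7 173. ] [475.7  47.8 153.6] [498.8  85.6 178.5]
along [-66.1 -64.5 -50.5 -31.7 -30.6] across [-10.   -9.3  -4.9   3.8  12.7]
end: z [162.9 173.  177.8] across [-9.4 -4.7  4.3]
inner: z [155.1 174.7 178.2] across [-9.5 -4.8 10.7]
```

Request:
send_rows(motion=[[0.012, 0, 0.003, 2.0, 0.3, -0.2, 2], [0.01, 0, 0.003, 2.0, 0.3, -0.2, 2], [0, 0, 0, 1.5, 0, 0, 2], [0, 0, 0, 0, 0, 0, 2]])

```text
time: 9.88
position: [482.2, 114.9, 94.4]
orientation: [0.557, 0.436, 0.558, -0.434]
contact_force: [-0.1, -0.6, -3.8]
width: 0.403
```

```bash
python3 go.py 480.5 118.2 58 14.5 3
```

```text
t 9.88 pos [482.2 114.9  94.4] phi 14.1 q [ 0.23  0.11 -0.36  1.1   0.    1.56] F [-0.1 -0.6 -3.8] w 0.403
turn/row [-0.0022 -0.0008 -0.0004] shift first, then turned:
[ 1.21 -0.03 -0.12]
[ 1.21 -0.03 -0.12]
[ 1.21 -0.03 -0.12]
```

Request:
send_rows(motion=[[-0.005, 0, 0, 1.2, 0, -0.15, 2], [0, 0, 0, 1.2, 0, -0.1, 2], [0, 0, 0, 0.8, 0, -0.1, 2], [0, 0, 0, 0, 0, 0, 2], [0, 0, 0, 0, 0, 0, 2]])

```text
time: 10.3
position: [482.2, 114.2, 63.3]
orientation: [0.557, 0.436, 0.557, -0.435]
contact_force: [0.8, -0.4, -2.0]
width: 0.401
```

```bash
python3 go.py 480.5 118.2 42 14.5 3; python3 - <<'E'
from m import *
im,d=look('scene')
cv2.imwrite('pics/p6.png',cv2.resize(im[130:260,180:300],None,fx=4.5,fy=4.5,interpolation=2))
E
```

```text
t 10.3 pos [482.2 114.2  63.3] phi 14.0 q [ 0.23  0.13 -0.41  1.03  0.    1.56] F [ 0.8 -0.4 -2. ] w 0.401
turn/row [-0.0032 -0.0004 -0.0003] shift first, then turned:
[ 0.71 -0.02 -0.14]
[ 0.71 -0.02 -0.14]
[ 0.71 -0.02 -0.14]
```

View pics/p6.png

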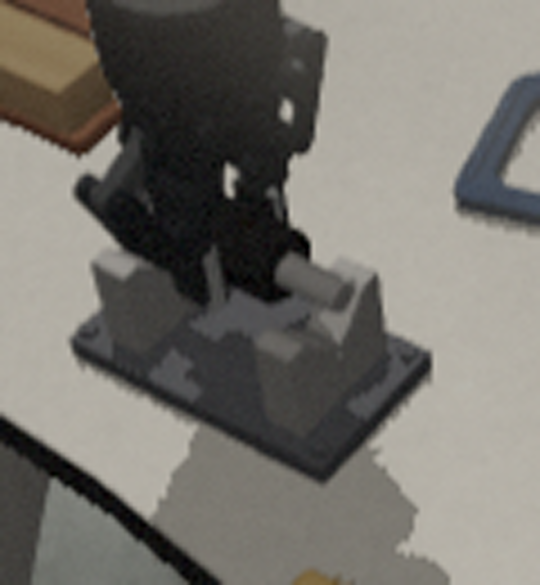

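Request:
send_rows(motion=[[-0.008, 0, 0, 0.8, 0, -0.4, 2], [0, 0, 0, 0.8, 0, -0.2, 2], [0, 0, 0, 0.3, 0, 0, 2], [0, 0, 0, 0, 0, 0, 2]])

```text
time: 10.68
position: [482.4, 120.6, 45.0]
orientation: [0.56, 0.435, 0.558, -0.432]
contact_force: [-0.5, 0.5, -2.2]
width: 0.402
```

```bash
python3 go.py 480.5 118.2 36 14.5 2
```

```text
t 10.68 pos [482.4 120.6  45. ] phi 14.4 q [ 0.24  0.14 -0.44  0.99  0.    1.56] F [-0.5  0.5 -2.2] w 0.402
turn/row [-0.0007 -0.0006 -0.0024] shift first, then turned:
[ 0.45 -0.12  0.09]
[ 0.45 -0.12  0.09]
```

Request:
send_rows(motion=[[0, 0, 0, 0.4, -0.2, 0.2, 2], [0, 0, 0, 0.3, -0.1, 0, 2], [0, 0, 0, 0, 0, 0, 2]])

```text
time: 10.93
position: [479.8, 118.0, 37.3]
orientation: [0.56, 0.435, 0.558, -0.431]
contact_force: [0.3, 1.3, -2.3]
width: 0.407
```

```bash
python3 go.py 480.5 118.2 35 14.5 1
```

```text
t 10.93 pos [479.8 118.   37.3] phi 14.5 q [ 0.24  0.14 -0.46  0.97  0.    1.56] F [ 0.3  1.3 -2.3] w 0.407
turn/row [-0.0006 -0.0011 -0.0049] shift first, then turned:
[0.23 0.07 0.  ]
```

Request:
send_rows(motion=[[0, 0, 0, 0.2, 0.05, 0, 2], [0, 0, 0, 0, 0, 0, 2]])

```text
time: 11.1
position: [481.2, 118.3, 35.9]
orientation: [0.56, 0.435, 0.558, -0.431]
contact_force: [0.7, 0.4, -3.0]
width: 0.405
```

Request:
send_rows(motion=[[0, 0, 0, 0.15, 0, 0, 2], [0, 0, 0, 0, 0, 0, 2]])

```text
time: 11.27
position: [482.0, 118.4, 34.9]
orientation: [0.561, 0.436, 0.557, -0.431]
contact_force: [-0.4, 0.6, -3.4]
width: 0.403
```

Request:
send_rows(motion=[[0, 0, 0, 0.15, -0.15, 0, 2], [0, 0, 0, 0, 0, 0, 2]])

```text
time: 11.43
position: [482.4, 118.5, 34.7]
orientation: [0.562, 0.437, 0.556, -0.429]
contact_force: [-0.6, 0.6, -2.9]
width: 0.404
```

Request:
send_rows(motion=[[0, 0, 0, 0.1, 0, 0, 2], [0, 0, 0, 0, 0, 0, 2]])

```text
time: 11.6
position: [482.6, 118.6, 34.3]
orientation: [0.562, 0.437, 0.556, -0.429]
contact_force: [0.7, 0.6, -2.2]
width: 0.402
```

Request:
send_rows(motion=[[0, 0, 0, 0.2, -0.2, 0, 2], [0, 0, 0, 0, 0, 0, 2]])

```text
time: 11.77
position: [482.8, 118.6, 34.4]
orientation: [0.563, 0.438, 0.555, -0.427]
contact_force: [-0.1, -0.5, -2.9]
width: 0.409
```

```bash
python3 go.py 480.5 118.2 34 14.5 1; python3 - <<'E'
from h import *
im,d=look('scene');P=cloud('scene',d);P[d<=0]=0
a=np.radians(104.5);ax=np.array([np.cos(a),np.sin(a)]);D=P[...,:2]-[480.6,116]
s=D@ax;t=D@[ax[1],-ax[0]]
m=(s<-57)&(s>-75)&(abs(t)<15)&(P[...,2]>40)&(P[...,2]<80);print('journal end beyond block',m.sum(),'s',s[m].min(),'t',np.percentile(t[m],[5,50,95]),'z',np.percentile(P[m][:,2],[5,50,90,98]))
m=(s<-40)&(s>-56)&(abs(t)<9)&(P[...,2]>40)&(P[...,2]<80);print('on block',m.sum(),'t',np.percentile(t[m],[5,50,95]),'ztop',np.percentile(P[m][:,2],[50,90,98]))
E
```

```text
t 11.77 pos [482.8 118.6  34.4] phi 14.5 q [ 0.24  0.14 -0.47  0.95  0.    1.56] F [-0.1 -0.5 -2.9] w 0.409
turn/row [ 0.0006 -0.0006 -0.0189] shift first, then turned:
[ 0.04 -0.24 -0.02]
journal end beyond block 44 s -63.17088469632148 t [-7.76068933 -0.63010698 11.37615918] z [47.09682717 55.58279409 60.92031482 61.86127532]
on block 61 t [-7.66748271 -4.1339797   4.58145518] ztop [58.82466983 61.76322676 62.918252  ]
```

Request:
send_rows(motion=[[0, 0, 0, 0, 0, 0, 3.8], [0, 0, 0, 0, 0, 0, 4.5], [0, 0, 0, 0, 0, 0, 5.5], [0, 0, 0, 0, 0, 0, 6.5], [0, 0, 0, 0, 0, 0, 6.5]])

```text
time: 12.23
position: [481.2, 118.3, 33.0]
orientation: [0.562, 0.437, 0.556, -0.429]
contact_force: [0.4, -0.7, 0.6]
width: 0.763
```

```bash
python3 go.py 480.7 118.2 100 14.5 3
```

```text
t 12.23 pos [481.2 118.3  33. ] phi 14.5 q [ 0.24  0.14 -0.47  0.95  0.    1.56] F [ 0.4 -0.7  0.6] w 0.763
turn/row [-0.0001 -0.0003 -0.0051] shift first, then turned:
[-2.23  0.02 -0.  ]
[-2.23  0.01 -0.  ]
[-2.23 -0.01 -0.  ]
```

Request:
send_rows(motion=[[0, 0, 0, -1.5, 0, 0, 6.5], [0, 0, 0, -2.5, 0, 0, 6.5], [0, 0, 0, -3.5, 0, 0, 6.5], [0, 0, 0, -4, 0, 0, 6.5], [0, 0, 0, -3, 0, 0, 6.5]])

```text
time: 12.65
position: [473.1, 116.1, 173.9]
orientation: [0.558, 0.432, 0.56, -0.434]
contact_force: [1.3, 0.8, 0.4]
width: 0.764
```

Request:
send_rows(motion=[[0, 0, 0, 0, -3.5, 0, 6.5], [0, 0, 0, 0, -4, 0, 6.5], [0, 0, 0, 0, -4, 0, 6.5], [0, 0, 0, 0, -3, 0, 6.5], [0, 0, 0, 0, 0, 0, 6.5]])

```text
time: 13.07
position: [334.1, 80.2, 181.1]
orientation: [0.561, 0.436, 0.557, -0.43]
contact_force: [-0.2, -0.1, -0.2]
width: 0.758
```

```bash
python3 - <<'E'
from m import *
ims=[]
for n in ('top','scene'):
    im,d=look(n);P=cloud(n,d);P[d<=0]=0;z=P[...,2]
    c={'top':(480.6,118.5),'scene':(480.6,116)}[n]
    a=np.radians(104.5);ax=np.array([np.cos(a),np.sin(a)]);D=P[...,:2]-c
    s=D@ax;t=D@[ax[1],-ax[0]]
    for nm,m in (('A',(s<-39)&(s>-70)),('B',(s>39)&(s<70)),('drum',abs(s)<26)):
        m=m&(abs(t)<20)&(z>58)&(z<80) if nm=='drum' else m&(abs(t)<6)&(z>54)&(z<80)
        q=m;print(n,nm,m.sum(),'s',np.percentile(s[q],[1,99]).round(1),'t',np.percentile(t[q],[2,50,98]).round(1),'z',np.percentile(z[q],[50,90,98]).round(1)) if m.any() else print(n,nm,'none')
    blob(P,n+' drum',(abs(s)<45)&(abs(t)<25)&(im.max(2)<50)&(z>50)&(z<80),40)
    for k in ('thick','others'): pass
    H=np.hypot(P[...,0]-603,P[...,1]+218.5);blob(P,n+' dark',(H<140)&(im.max(2)<50)&(z>60)&(z<90),60)
im=np.load('scene_i.npy');cv2.imwrite('pics/p7.png',cv2.resize(im[130:330,180:480],None,fx=2.6,fy=2.6,interpolation=2))
E
python3 go.py 480 118 150 14.5 1|head -1
```

```text
top A 54 s [-62.1 -39.4] t [-5.6 -0.4  5.8] z [61.3 64.4 64.9]
top B 54 s [39.5 61.5] t [-5.9 -0.   5.9] z [61.1 63.9 65.1]
top drum 334 s [-25.3  25.7] t [-16.6  -1.7  16. ] z [69.6 72.8 74.3]
top drum 401 [240.8 254.4] [479.7 116.   68. ] [481.  117.9] [35.6 60.4] 14.9 [58.3 69.3 73.3]
top dark 169 [396.5 172.9] [ 680.2 -246.5   66.5] [ 681.1 -246.4] [57.2 17.7] 73.6 [62.3 66.7 70.1]
top dark 190 [351.2 194.7] [ 624.4 -137.8   67.6] [ 623.8 -137.4] [26.  59.6] 72.8 [62.6 67.  73.5]
scene A 69 s [-63.1 -40.1] t [-5.8 -1.   5.7] z [59.2 61.4 62.1]
scene B 53 s [39.6 62. ] t [-5.7 -1.3  5.8] z [59.9 61.8 62.5]
scene drum 318 s [-25.3  25. ] t [-15.7  -5.7  12.3] z [68.6 71.3 72.7]
scene drum 456 [230.5 191.6] [475.8 111.5  65.1] [480.7 119.3] [40.5 69.5] 9.6 [53.4 67.1 71.6]
scene dark 282 [373.8 222.2] [ 624.5 -141.9   65.8] [ 624.5 -140.6] [27.3 59. ] 73.3 [60.7 65.2 71.5]
scene dark 265 [437.6 238.9] [ 680.2 -248.8   64.7] [ 682. -248.] [58.  20.4] 72.3 [61.  65.1 67.7]
t 13.17 pos [338.1  81.2 181.3] phi 14.5 q [ 0.23 -0.22 -0.47  1.3   0.    1.55] F [-0.1  0.1 -0.5] w 0.76
```

View pics/p7.png

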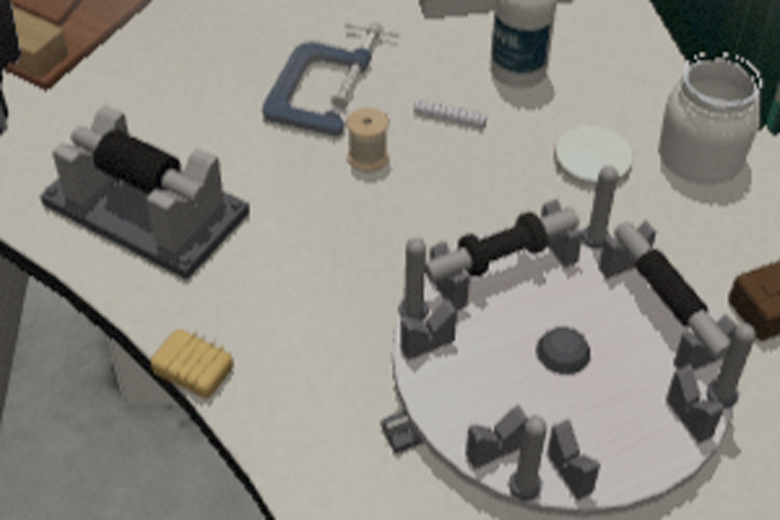

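```bash
python3 -c "
from h import *
print(env.state()['contact_force']); print(env.finish_job())"
```

```text
[-0.08334924  0.05631285 -0.52167223]
the job is handed in; nothing more can be done
None
```

I turned the carousel by one of its pins until the thick roller's cradle faced the pointer. I then took that roller out, lowered it into the V-blocks, backed the arm off and handed the job in at about 13 s. No verdict was reported.

- **Carousel:** the pins put the cradle about 2° past the pointer, roughly 3 mm at the roller against the 22 mm allowed. It stood there for more than 2 s, from about 5 s to 7.6 s, with the roller still in its cradle.
- **Seating:**
  - Both journals lie in the Vs, with their tops at about 63 mm, which is what a seated roller should show. The two ends agree within 1 mm, so it is level.
  - The drum lies centred between the blocks to about 1 mm along, and its axis reads within about 0.5° of the Vs.
- **Other rollers:** the slim and waisted rollers are still in their cradles, both about 80 mm from the carousel axis.
- **Forces:** the tool force never read above about 4 N at any check. At hand-in the arm was clear, and the reading was about 0.5 N.

**Disagreements:**
- The two cameras differ by 2–3 mm in sideways position and in height, so I used averages.
- The scene camera's outline of the seated drum read 69 mm long and about 5° off. I took that as shadow, because the top camera gave the right size and angle.
- While lowering, the wrist force showed no clear touch-down. I judged the roller seated from the height at which it stopped and from the journal height in the image.

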